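# Lock the key rack with a linchpin

## Robot

A 7-joint arm with a two-finger parallel gripper is mounted at the origin on the work surface. World frame = base frame: x ahead of the robot, y to its left, z up, the work surface at z = 0. Lengths are in m, angles in rad, forces in N, time in s.
With the tool pointing down it reaches from about 0.4 to 0.925 m from the base axis. Payload 5.6 kg.
Tool frame: the origin (TCP) lies midway between the tips of the shut fingers; the grasp point (between the pads) lies 19 mm behind it; z points along the fingers, y is the line along which they close (so a half turn about z gives the same grasp; the last joint's range is limited). The gripper opens to 85 mm and grips with 20 to 120 N. Pads are 22 mm wide; open, the fingers measure 114 mm over their backs; the gripper's body (76 mm by 85 mm) begins 54 mm behind the grasp point. The pads swing forward as they close: fully open they stand 13 mm farther back than shut.
Start: joints at [1.13, 0.468, -0.012, 1.603, 0.006, 1.071, -0.056], TCP at [0.252, -0.599, 0.231] pointing down, gripper open.
Joint ranges: [-2.53, 2.53], [-0.31, 2.02], [-1.57, 1.55], [0.28, 2.44], [-1.29, 4.43], [0.15, 1.84], [-2.92, 2.92]. Speed limits (rad/s): [2.57, 2.57, 3.14, 3.14, 3.14, 3.14, 3.14].

## Interface

Orientations are given as a unit quaternion [w, x, y, z].
In Python, from workcell import read_state, capture, camera_info, finish_job gives the robot as it stands. The module is installed in compiled form; this text tells all that it offers.
- The arm moves only by the tool servo_tool, never from a script. Its argument "motion" is text: rows parted by semicolons, each of 7 numbers parted by spaces: the turn, a rotation vector about the tool's x, y, z in degrees, then the shift along the tool's x, y, z in m, then the closure, from -1 (fully open) to 1 (shut). In form: rx ry rz dx dy dz grip; .... A call has 1 to 12 rows; each row shifts and turns the commanded pose from where the row before left it, along the tool's axes as they then stand; what a row does not reach is not made up. A row lasts 1/10 s, in which the tool goes at most 50 mm and 8.59 degrees, less where a joint would pass 70% of its speed; a pose out of reach is approached as far as the arm can. A call with a gripper value outside its range is refused whole. The fingers move at their own pace and stop on an object; the grip force is fixed at half the most. Time passes only in rows, so rows that do not move let the fingers close. It gives the time, the measured TCP pose, the force, the opening and the grip force at its end, in the units of the state.
- read_state(): the state, without advancing time (a new reading comes with each control period).
- capture(name): name is "scene" or "side" or "wrist"; returns the picture (480x640x3 uint8, red, green, blue); there is no depth.
- camera_info(name): a dict with "K" (3x3 intrinsics, pixels), "world_to_cam" (4x4, takes a point from world to camera coordinates). Camera axes: x right, y down, z forward; pixel columns grow to the right and rows downward; lengths in m; the calibration is good to about 2 mm. A picture is of the moment at which its call begins: read the wrist's pose just before it. camera_info takes no time and is no camera call; for the wrist camera it gives the pose at the moment of the call.
- finish_job(): hands the job in; it is judged then, once.
The state is a dict: "t": time; "joints": joint angles; "dq": joint speeds; "joint_torque": joint torques, N m; "ee_pos": TCP position; "ee_rot": TCP orientation; "force": force on the tool from outside, world axes, zero at the start; "ft_torque": the same for the moment, N m; "grip_width": opening from 0.0 (shut) to 1.0 (fully open); "finger_force": force on a finger pad.
Only numpy, scipy, OpenCV 4.12 (cv2) and the standard library are available. Lean on these libraries where they do the work, as an engineer would, in place of code of your own. Each camera call takes 0.05 s, during which the arm holds its last target. There are 200 camera calls.

## Task

Lock up the key rack: push the free end of the long bar round until the bar is fully home against its stop in front of the hooks, then take the linchpin from its wooden rest, with its ring still open, and lower it right down through the bar's eye and the keeper under it until its flange sits on the bar, upright. Then swing its sprung ring down round the free end of the bar until it snaps shut under the pin's end, let go, and leave everything else on the ledge where it is.

Things in the scene. Friction and masses are not known exactly. Their poses are not given: they have to be found in the camera images.
- station: Fixed walnut key rack: base 140 x 280 x 14 mm, upright board (front x=+60 mm, y=-125 to +75, top z=132) with six chrome hooks reaching to x=+21, 100 mm high. Origin on the ledge under the bar's line; y runs along the rack from the bar's pivot (y=-100) to the keeper (y=+100); x points from the bar to the board; z up. Yaw varies.
- bar_pivot (a point): Axis of the bar's upright pivot, at the station's (0, -100, 86) mm, at the bar's mid thickness; axes as the station's. A cap stands 7 mm over the bar here.
- bar (a joint): Angle of the aluminium locking bar about its pivot: 0 = home against its stop, along the station's +y; positive = open, counter-clockwise from above (free end on the station's -x side). Starts 0.45 to 0.75. Swings level, stays where left; under 1 N at its end moves it. 8 mm thick (82 to 90 mm above the ledge), 28 mm wide, 36 x 36 mm eye at the free end, which ends 218 mm from the pivot.
- bar_eye (a point): Centre of the eye (round hole, 20 mm) near the bar's free end, on its top face, 200 mm from the pivot, 90 mm above the ledge. Moves with the bar; its y points away from the pivot along the bar.
- keeper_hole (a point): Mouth of the round 17 mm hole in the fixed steel keeper, at the station's (0, 100, 80) mm, axes as the station's. Keeper: arm 12 mm thick from a post at y=45 to 63, ending at y=117; 28 mm wide at the hole, 20 elsewhere; free below it to the base and beyond its end. Stop lug at x=15 to 23, y=46 to 62, up to 92 mm. With the bar home its eye lies over the hole.
- pin_grip (a point): Middle of the linchpin's square steel grip (24 x 24 mm, 44 mm tall, 14 to 58 mm above the flange's underside). Axes: z up along the pin (tip at -z), x to the side where the open ring sticks out, y along the ring's hinge. For the ring to close, x must point along the bar away from its pivot (station's +y). About 0.26 kg.
- pin_seat (a point): Centre of the underside of the linchpin's flange (34 mm wide), 36 mm below pin_grip, axes the same. Below it is the 14 mm shaft, 50 mm long, its last 9 mm tapered to 6 mm. Seated, the flange rests on the bar's top, 10 mm above keeper_hole.
- ring (a joint): Angle of the linchpin's ring about its hinge (along the pin's y, 8 mm above the flange's underside): 0 = open, out along the pin's +x and raised 0.35 rad above level; 1.92 = shut, straight down, far side just under the pin's end. 7 mm wire in a circle of 64 mm (centre line). Over-centre spring: below 1.2 it pushes back open, beyond it snaps shut. About 3 N along its path at the far point.
- ring_far (a point): Far point of the ring (middle of the wire), 62 mm from the hinge.
- rest_top (a point): Centre of the top of the fixed walnut rest block (70 x 70 x 60 mm) in whose 20 mm hole the linchpin stands at the start, flange on the block's top, 60 mm above the ledge.
- padlock_mid (a point): Bystander: stainless padlock, 54 x 30 mm, 92 mm tall with shackle, standing; point 45 mm up.
- bell_mid (a point): Bystander: frosted glass bell, 80 mm wide, 78 mm tall; point half-way up.
- pot_mid (a point): Bystander: dark steel pen pot, 68 mm wide, 100 mm tall, pens up to 145 mm; point 50 mm up.
- dish_mid (a point): Bystander: white ceramic dish, 90 mm wide, 24 mm tall; point half-way up.
- key_mid (a point): Bystander: loose flat key lying down, 75 mm long, 5 mm thick.
- fob_mid (a point): Bystander: purple silicone fob lying down, 58 x 36 x 10 mm.

How it is judged:
On the way, in this order (a step that is already met when the one before it is completed fails the run):
1. the bar is swung fully home (value of joint bar below 0.02 rad), for 0.2 s.
2. the linchpin is fully down through bar and keeper, upright, its ring still open (value of joint bar below 0.03 rad and z of pin_seat in the frame of keeper_hole between 0.006 and 0.0135 m and horizontal distance between pin_seat and keeper_hole below 0.006 m and angle between pin_seat's own z axis and vertical below 0.12 rad and value of joint ring below 0.8 rad), for 0.2 s.
3. the ring is snapped shut under the pin's end (value of joint bar below 0.03 rad and z of pin_seat in the frame of keeper_hole between 0.006 and 0.0135 m and horizontal distance between pin_seat and keeper_hole below 0.006 m and angle between pin_seat's own z axis and vertical below 0.12 rad and value of joint ring above 1.8 rad), for 0.2 s.
At the end, for the whole second after the job is handed in: Bar home (below 0.03 rad); linchpin through bar and keeper, flange within 3.5 mm of its seat and 6 mm of the hole axis, tilt below 0.12 rad; ring shut (above 1.8 rad); no bystander moved over 25 mm or tipped (all of step 3); the robot touches nothing.
It fails at once if a bystander is moved more than 25 mm (distance of any of padlock_mid, bell_mid, pot_mid, dish_mid, key_mid, fob_mid from where it was at the start of the episode above 0.025 m).
It fails at once if the padlock, bell or pot is tipped over (angle between any of padlock_mid, bell_mid, pot_mid's own z axis and vertical above 0.5 rad).
It also fails if it takes over 69 s, if anything falls off the work surface, if the arm or the gripper's body presses on something with over 40 N, if the wrist force passes 120 N, or if a joint passes its speed limit or range.

## Working session

There is one attempt and no reset: what is moved stays moved. The work goes in short steps, Python scripts to look and compute and a tool call to move; the robot and the scene stay as the last step left them, time stands still between calls to the robot, and variables do not carry over. Pictures are saved under pics/ and viewed, at most 10 in all, crops included, and the job is handed in when it is done.

Besides the shell and the picture viewer there is one more tool, called after ">>>" by a JSON object that holds its "name" and its "arguments", one argument or row to a line. servo_tool: Moves the arm, as the interface text tells. Its arguments: {"type":"object","properties":{"motion":{"type":"string"}},"required":["motion"]}

```bash
mkdir -p pics; ls
python3 - <<'E'
from workcell import *
import cv2,numpy as np
for n in("scene","side"):
    im=capture(n);cv2.imwrite(f"pics/{n}0.png",im[:,:,::-1]);c=camera_info(n);print(n,np.round(c["K"],1).tolist(),np.round(c["world_to_cam"],3).tolist())
s=read_state();print(s)
E
```

```text
pics
scene [[438.5, 0.0, 317.2], [0.0, 438.5, 242.8], [0.0, 0.0, 1.0]] [[-0.53, 0.848, -0.011, 0.253], [0.721, 0.444, -0.532, -0.306], [-0.446, -0.29, -0.847, 1.334], [0.0, 0.0, 0.0, 1.0]]
side [[525.5, 0.0, 317.3], [0.0, 525.5, 232.9], [0.0, 0.0, 1.0]] [[-0.872, -0.489, 0.01, 0.439], [-0.347, 0.604, -0.718, 0.23], [0.345, -0.629, -0.696, 0.942], [0.0, 0.0, 0.0, 1.0]]
{'t': 0.1, 'joints': array([ 1.1299701 ,  0.46830353, -0.01155574,  1.60353316,  0.00598423,
        1.07142164, -0.05628197]), 'dq': array([-0.00151499, -0.00281167,  0.00100306, -0.00180172,  0.00068143,
       -0.00282028,  0.00020717]), 'joint_torque': array([ 1.03678500e-03, -5.33512616e+01,  2.18850130e-02, -2.51964140e+01,
        1.15633846e-02,  4.33155845e-03, -2.23690250e-05]), 'ee_pos': array([ 0.25153903, -0.59880451,  0.23042353]), 'ee_rot': array([-7.85112827e-04,  9.80291089e-01,  1.97556866e-01, -2.21782531e-04]), 'force': array([-0.150992  , -0.31224849, -0.06477735]), 'ft_torque': array([ 0.01169541, -0.01754954,  0.04870036]), 'finger_force': 0.0, 'grip_width': 0.9983497029835359}
```

View pics/scene0.png

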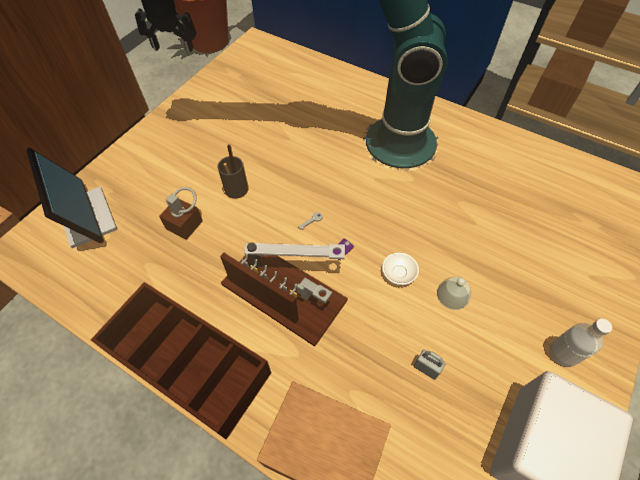

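View pics/side0.png

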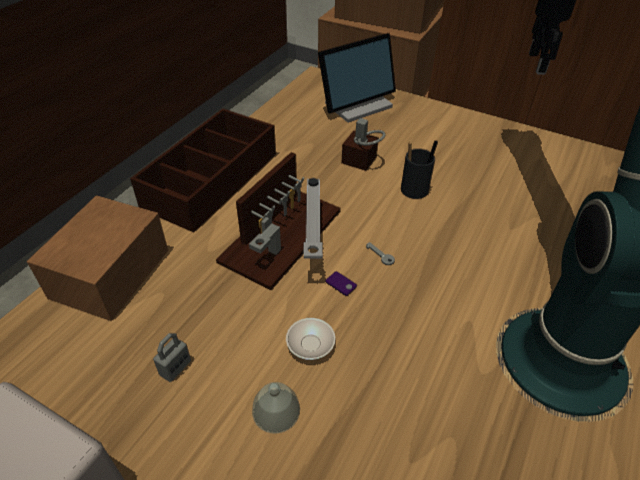

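The scene view shows the pivot cap near (251,249), the bar's eye at (337,252), the keeper at (320,291) and the pin on its block at (181,212). In the side view they are at (313,182), (313,248), (262,241) and (362,135). I'll enlarge both.

Run:
```python
import cv2,numpy as np
a=cv2.imread("pics/scene0.png")[175:325,150:360];b=cv2.imread("pics/side0.png")[110:300,210:410]
cv2.imwrite("pics/c1.png",cv2.resize(a,None,fx=3.8,fy=3.8,interpolation=2));cv2.imwrite("pics/c2.png",cv2.resize(b,None,fx=3.1,fy=3.1,interpolation=2))
```

```text
(no output)
```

View pics/c1.png

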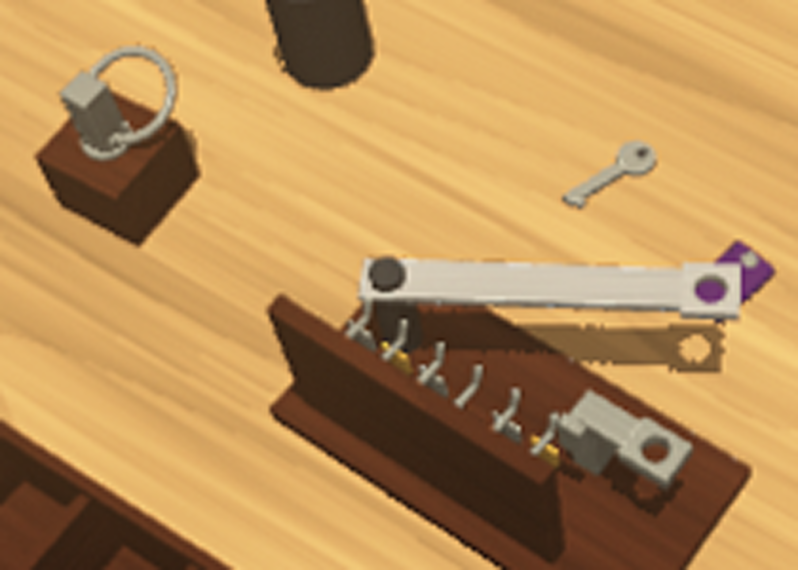

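View pics/c2.png

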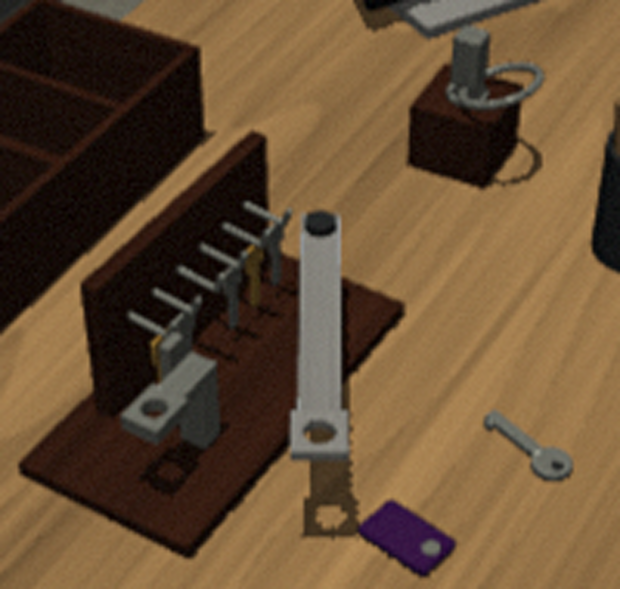

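The enlarged views give these pixels.
- Scene crop: cap (387,271), eye (711,289), keeper hole (656,450), pin top (84,87).
- Side crop: cap (321,222), eye (320,431), keeper hole (154,408), pin top (471,35).

The ring points toward the robot and the pot.

```bash
cat > h.py <<'E'
import numpy as np,cv2
from workcell import *
def ray(n,p,ci=None):
    c=ci or camera_info(n);M=np.array(c["world_to_cam"]);K=np.array(c["K"])
    d=M[:3,:3].T@np.linalg.solve(K,[p[0],p[1],1.]);return -M[:3,:3].T@M[:3,3],d
def plane(n,p,z,ci=None):
    o,d=ray(n,p,ci);return o+d*(z-o[2])/d[2]
def tri(rs):
    A=0;b=0
    for o,d in rs:
        d=d/np.linalg.norm(d);P=np.eye(3)-np.outer(d,d);A=A+P;b=b+P@o
    return np.linalg.solve(A,b)
def yawof():
    s=read_state();w,x,y,z=s["ee_rot"];from scipy.spatial.transform import Rotation as R
    return R.from_quat([x,y,z,w]).as_matrix(),s
E
python3 - <<'E'
from h import *
s=lambda u,v:(150+u/3.8-.37,175+v/3.8-.37);d=lambda u,v:(210+u/3.1-.34,110+v/3.1-.34)
P={}
for n,a,b,z in[("cap",(387,271),(321,222),.097),("eye",(711,289),(320,431),.09),("keep",(656,450),(154,408),.08),("pintop",(84,87),(471,35),.118),("ringfar",(172,88),(541,75),.09),("flange",(103,147),(472,97),.064)]:
    p,q=plane("scene",s(*a),z),plane("side",d(*b),z);t=tri([ray("scene",s(*a)),ray("side",d(*b))])
    P[n]=(p+q)/2;print(n,p.round(4),q.round(4),t.round(4))
for n,a,b,z in[("pot",(232,175),(418,172),.1),("dish",(400,270),(311,340),.012),("bell",(454,290),(276,405),.05),("padl",(430,362),(172,357),.045)]:
    print(n,tri([ray("scene",a),ray("side",b)]).round(3))
v=P["keep"]-P["cap"];e=P["eye"]-P["cap"];
an=lambda v:np.arctan2(v[1],v[0])
print("bar home dir",an(v),np.hypot(*v[:2]),"bar ang",an(e),np.hypot(*e[:2]),an(e)-an(v))
R,_=yawof();print(R.round(3))
E
```

```text
cap [ 0.5782 -0.1169  0.097 ] [ 0.5815 -0.1181  0.097 ] [ 0.5797 -0.1152  0.1   ]
eye [0.4809 0.0578 0.09  ] [0.484  0.0548 0.09  ] [0.4824 0.0583 0.0935]
keep [0.5876 0.0838 0.08  ] [0.5906 0.0813 0.08  ] [0.5887 0.0843 0.0832]
pintop [ 0.5773 -0.3582  0.118 ] [ 0.5826 -0.3596  0.118 ] [ 0.5797 -0.3539  0.1225]
ringfar [ 0.5348 -0.3291  0.09  ] [ 0.5265 -0.376   0.09  ] [ 0.5251 -0.343   0.0953]
flange [ 0.5855 -0.3548  0.064 ] [ 0.5759 -0.3561  0.064 ] [ 0.5806 -0.3634  0.056 ]
pot [ 0.408 -0.315  0.059]
dish [0.408 0.197 0.019]
bell [0.393 0.333 0.022]
padl [0.589 0.354 0.04 ]
bar home dir 1.5245555520785612 0.20024051167349713 bar ang 2.0817139391748305 0.19925032795027958 0.5571583870962693
[[ 0.922  0.387 -0.001]
 [ 0.387 -0.922  0.001]
 [-0.    -0.002 -1.   ]]
```

>>> {"name": "servo_tool", "arguments": {
  "motion": "0 0 0 0.0298 -0.0368 0 1;0 0 0 0.0298 -0.0368 0 1;0 0 0 0.0298 -0.0368 0 1;0 0 0 0.0298 -0.0368 0 1;0 0 0 0.0298 -0.0368 0 1;0 0 0 0.0298 -0.0368 0 1;0 0 0 0.0298 -0.0368 0 1;0 0 0 0.0298 -0.0368 0 1;0 0 0 0.0298 -0.0368 0 1;0 0 0 0.0298 -0.0368 0 1;0 0 0 0.0298 -0.0368 0 1;0 0 0 0.0298 -0.0368 0 1"
}}

```text
t: 1.3
ee_pos: [0.4103, -0.0518, 0.2313]
ee_rot: [0.0, 0.98, 0.197, 0.0]
force: [0.2, -0.5, 1.1]
grip_width: -0.0
finger_force: 0.0
```

>>> {"name": "servo_tool", "arguments": {
  "motion": "0 0 0 0.0298 -0.0368 0 1;0 0 0 0.0298 -0.0368 0 1;0 0 -8.5 0 0 0 1;0 0 -8.5 0 0 0 1;0 0 -8.5 0 0 0 1;0 0 -8.5 0 0 0 1;0 0 -8.5 0 0 0 1;0 0 -8.5 0 0 0 1;0 0 -8.5 0 0 0 1;0 0 -8.5 0 0 0 1;0 0 -8.5 0 0 0 1;0 0 -8.5 0 0 0 1"
}}

```text
t: 2.5
ee_pos: [0.4366, 0.0372, 0.231]
ee_rot: [-0.0, 0.587, 0.81, -0.0]
force: [-0.2, 0.2, 0.2]
grip_width: 0.003
finger_force: 0.0
```

>>> {"name": "servo_tool", "arguments": {
  "motion": "0 0 -8.5 0 0 0 1;0 0 -8.5 0 0 0 1;0 0 -8.5 0 0 0 1;0 0 -8.5 0 0 0 1;0 0 -8.5 0 0 0 1;0 0 -8.5 0 0 0 1;0 0 -8.5 0 0 0 1;0 0 -8.5 0 0 0 1;0 0 -1.5 0 0 0 1;0 0 0 0 0 0 1"
}}

```text
t: 3.5
ee_pos: [0.4367, 0.0371, 0.2311]
ee_rot: [-0.0, 0.025, 1.0, 0.0]
force: [-0.2, 0.1, -0.4]
grip_width: 0.002
finger_force: 0.0
```

Run:
```python
from h import *
R,s=yawof();print(R.round(3),s["ee_pos"],s["joints"].round(2),s["force"])
cv2.imwrite("pics/w1.png",capture("wrist")[:,:,::-1])
M=R[:2,:2];print("to start",M.T@(np.array([.437,.0372])-s["ee_pos"][:2]))
```

```text
[[-0.999  0.05  -0.   ]
 [ 0.05   0.999  0.   ]
 [ 0.    -0.    -1.   ]] [0.43668556 0.0371484  0.23110736] [ 0.61  0.2  -0.85  2.05  0.19  0.96  1.19] [-0.20878048  0.07671604 -0.40489199]
to start [-3.11464064e-04  6.72829677e-05]
```

>>> {"name": "servo_tool", "arguments": {
  "motion": "0 0 0 0 0 0.045 1;0 0 0 0 0 0.045 1;0 0 0 0 0 0.045 1;0 0 0 0 0 0.021 1;0 0 0 -0.02 0 0 1;0 0 0 -0.02 0 0 1;0 0 0 -0.02 0 0 1;0 0 0 -0.02 0 0 1;0 0 0 -0.015 0 0 1;0 0 0 -0.01 0 0 1;0 0 0 -0.01 0 0 1;0 0 0 0 0 0 1"
}}

```text
t: 4.75
ee_pos: [0.5528, 0.0318, 0.0752]
ee_rot: [0.0, 0.024, 1.0, 0.0]
force: [-0.1, -0.8, -0.6]
grip_width: 0.002
finger_force: 0.0
```

>>> {"name": "servo_tool", "arguments": {
  "motion": "0 0 0 -0.004 0 0 1;0 0 0 -0.003 0 0 1;0 0 0 -0.003 0 0 1;0 0 0 0 0 0 1"
}}

```text
t: 5.15
ee_pos: [0.5617, 0.0315, 0.0753]
ee_rot: [-0.0, 0.024, 1.0, 0.0]
force: [-1.5, 1.1, 0.5]
grip_width: -0.002
finger_force: 0.4
```

>>> {"name": "servo_tool", "arguments": {
  "motion": "0 0 0 -0.002 0 0 1;0 0 0 -0.002 0 0 1;0 0 0 0 0 0 1"
}}

```text
t: 5.45
ee_pos: [0.5619, 0.0314, 0.0751]
ee_rot: [-0.004, 0.023, 1.0, -0.001]
force: [-12.1, 0.3, 9.5]
grip_width: -0.001
finger_force: 6.1
```

>>> {"name": "servo_tool", "arguments": {
  "motion": "0 0 0 0 0 0 1;0 0 0 0.004 0 0 1;0 0 0 0.02 0 0 1;0 0 0 0.02 0 0 1;0 0 0 0 0 -0.045 1;0 0 0 0 0 -0.045 1;0 0 0 0 0 -0.045 0;0 0 0 0 0 -0.045 -1;0 0 0 0 0 -0.025 -1;0 0 0 0 0 0 -1"
}}

```text
t: 6.45
ee_pos: [0.5244, 0.0334, 0.2846]
ee_rot: [0.005, 0.024, 1.0, -0.0]
force: [-1.0, -0.6, -0.5]
grip_width: 0.682
finger_force: 0.0
```

Run:
```python
from h import *
R,s=yawof();print(R.round(3),s["ee_pos"],s["joints"].round(2))
c=camera_info("wrist");M=c["world_to_cam"];K=c["K"]
cp=-M[:3,:3].T@M[:3,3];print("cam in tool",(R.T@(cp-s["ee_pos"])).round(4),"axis",(R.T@M[2,:3]).round(3),"camx",(R.T@M[0,:3]).round(3),K)
S=np.array
for p in ([.5891,.0825,.08],[.58,-.1175,.097]):
    q=K@(M[:3,:3]@S(p)+M[:3,3]);print(q[:2]/q[2])
cv2.imwrite("pics/w2.png",capture("wrist")[:,:,::-1])
```

```text
[[-0.999  0.048  0.009]
 [ 0.048  0.999 -0.001]
 [-0.009 -0.001 -1.   ]] [0.52442948 0.03341912 0.28458101] [ 0.56  0.31 -0.82  1.81  0.26  1.12  1.17]
cam in tool [ 0.0705 -0.0002 -0.1424] axis [-0.28   0.002  0.96 ] camx [ 0.001  1.    -0.001] [[352.9572172    0.         319.02455575]
 [  0.         352.9572172  242.93788173]
 [  0.           0.           1.        ]]
[368.48954093 269.93319854]
[171.19523354 276.38675624]
```

View pics/w2.png

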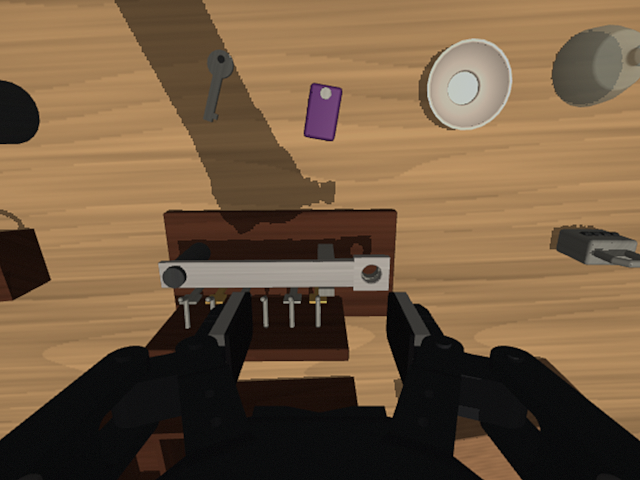

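The bar is home: the cap is at (174,276) and the eye at (371,270), with the keeper hole showing through it. Next is the pin.

>>> {"name": "servo_tool", "arguments": {
  "motion": "0 0 0 -0.004 -0.039 0 -1;0 0 0 -0.004 -0.039 0 -1;0 0 0 -0.004 -0.039 0 -1;0 0 0 -0.004 -0.039 0 -1;0 0 0 -0.004 -0.039 0 -1;0 0 0 -0.004 -0.039 0 -1;0 0 0 -0.004 -0.039 0 -1;0 0 0 -0.004 -0.039 0 -1;0 0 0 -0.004 -0.039 0 -1;0 0 0 -0.003 -0.039 0 -1;0 0 0 0 0 0 -1;0 0 0 0 0 0 -1"
}}

```text
t: 7.7
ee_pos: [0.5412, -0.3589, 0.2779]
ee_rot: [-0.001, 0.025, 1.0, 0.001]
force: [-0.0, 0.5, 0.9]
grip_width: 1.003
finger_force: 0.0
```

Run:
```python
from h import *
R,s=yawof();print(R.round(3),s["ee_pos"],s["joints"].round(2))
c=camera_info("wrist");np.savez("w3.npz",K=c["K"],M=c["world_to_cam"])
cv2.imwrite("pics/w3.png",capture("wrist")[:,:,::-1])
```

```text
[[-0.999  0.049 -0.003]
 [ 0.049  0.999  0.002]
 [ 0.003  0.002 -1.   ]] [ 0.54124847 -0.35892876  0.27786409] [ 0.98  0.52 -0.65  1.52  0.32  1.22  1.81]
```

View pics/w3.png

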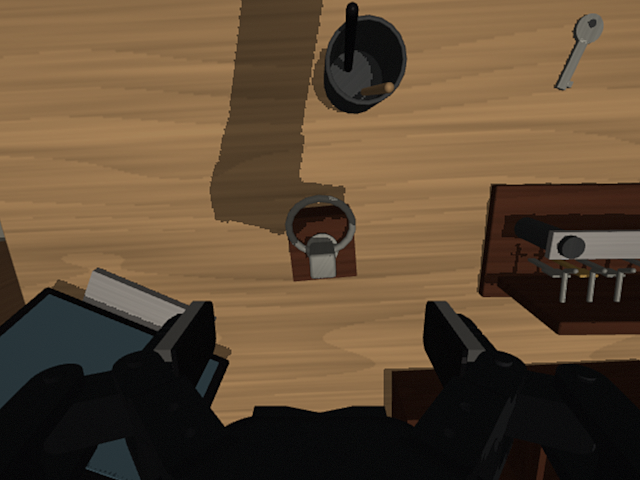

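The pin's top is at about (322,266) and the ring circle is centred near (321,225). The ring points almost straight along tool +x. I'll measure the pin top's corners next.

Run:
```python
from h import *
im=cv2.imread("pics/w3.png");d=np.load("w3.npz");ci={"K":d["K"],"world_to_cam":d["M"]}
g=im.astype(int);sat=g.max(2)-g.min(2);m=((sat<25)&(g.min(2)>165)).astype(np.uint8)
m[:190]=0;m[300:]=0;m[:,:280]=0;m[:,365:]=0
n,l,st,ce=cv2.connectedComponentsWithStats(m);print(st[1:],ce[1:])
k=1+st[1:,4].argmax();pts=np.argwhere(l==k)[:,::-1].astype(np.float32)
r=cv2.minAreaRect(pts);print(r)
print("grip top",plane("wrist",r[0],.118,ci))
B=cv2.boxPoints(r);W=np.array([plane("wrist",b,.118,ci)[:2] for b in B]);print(W,np.linalg.norm(W-np.roll(W,1,0),axis=1))
m2=((sat<25)&(g.min(2)>85)).astype(np.uint8);m2[:190]=0;m2[300:]=0;m2[:,:280]=0;m2[:,365:]=0
pts=np.argwhere(m2)[:,::-1];top=pts[pts[:,1]<220];print("ring top rows",pts[:,1].min(),"cols",pts[:,0].min(),pts[:,0].max(),[ (y,top[top[:,1]==y][:,0].min(),top[top[:,1]==y][:,0].max()) for y in range(196,220,4)])
# ring far estimate
for p in ((321,199),):print(plane("wrist",p,.089,ci))
# block corners at z=.06 base edges
for p in ((294,279.5),(356,276)):print(plane("wrist",p,.06,ci))
```

```text
[] []Traceback (most recent call last):
  File "<stdin>", line 6, in <module>
ValueError: attempt to get argmax of an empty sequence
```

Run:
```python
from h import *
im=cv2.imread("pics/w3.png");d=np.load("w3.npz");ci={"K":d["K"],"world_to_cam":d["M"]}
g=im.astype(int);sat=g.max(2)-g.min(2)
print(im[266,322],im[245,322],im[222,291]);t=g[266,322].min()
def roi(m):
    m=m.astype(np.uint8);m[:190]=0;m[290:]=0;m[:,:280]=0;m[:,365:]=0;return m
m=roi((abs(g-g[266,322]).max(2)<14))
n,l,st,ce=cv2.connectedComponentsWithStats(m);k=l[266,322];print(st[k])
r=cv2.minAreaRect(np.argwhere(l==k)[:,::-1].astype(np.float32));print(r)
print("grip top",plane("wrist",r[0],.118,ci))
B=cv2.boxPoints(r);W=np.array([plane("wrist",b,.118,ci)[:2] for b in B]);D=W-np.roll(W,1,0);print(W,np.linalg.norm(D,axis=1),np.degrees(np.arctan2(D[:,1],D[:,0])))
m2=roi((sat<30)&(g.min(2)>75));pts=np.argwhere(m2)[:,::-1]
print("ring",pts[:,1].min(),pts[:,0].min(),pts[:,0].max(),[(y,*[f(pts[pts[:,1]==y][:,0]) for f in(min,max)]) for y in range(196,246,5) if (pts[:,1]==y).any()])
```

```text
[110 119 122] [41 43 45] [50 53 54]
[311 255  24  22 456]
((322.6040954589844, 265.95684814453125), (21.23162078857422, 22.15782928466797), 85.91438293457031)
grip top [ 0.58045059 -0.35705206  0.118     ]
[[ 0.57055817 -0.36725975]
 [ 0.57004668 -0.34729483]
 [ 0.59050836 -0.34667375]
 [ 0.59105201 -0.36699453]] [0.02049556 0.01997147 0.0204711  0.02032805] [-179.2585475    91.46756928    1.73857998  -88.46749369]
ring 196 295 354 [(196, np.int64(329), np.int64(329)), (226, np.int64(350), np.int64(354)), (231, np.int64(349), np.int64(354)), (236, np.int64(313), np.int64(351)), (241, np.int64(332), np.int64(349))]
```

>>> {"name": "servo_tool", "arguments": {
  "motion": "0 0 0 -0.0196 0.0019 0 -1;0 0 0 -0.0196 0.0019 0 -1;0 0 -3.5 0 0 0 -1;0 0 0 0 0 0.045 -1;0 0 0 0 0 0.045 -1;0 0 0 0 0 0.045 -1;0 0 0 0 0 0.03 -1;0 0 0 0 0 0.015 -1;0 0 0 0 0 0.014 -1;0 0 0 0 0 0 -1"
}}

```text
t: 8.75
ee_pos: [0.5814, -0.3553, 0.0853]
ee_rot: [-0.001, -0.007, 1.0, 0.0]
force: [0.0, 0.3, 0.3]
grip_width: 1.001
finger_force: 0.0
```

>>> {"name": "servo_tool", "arguments": {
  "motion": "0 0 0 0 0 0 0;0 0 0 0 0 0 0.3;0 0 0 0 0 0 1;0 0 0 0 0 0 1;0 0 0 0 0 0 1;0 0 0 0 0 0 1;0 0 0 0 0 0 1"
}}

```text
t: 9.45
ee_pos: [0.582, -0.3566, 0.0872]
ee_rot: [0.0, -0.007, 1.0, -0.001]
force: [-1.1, -1.4, 5.6]
grip_width: 0.271
finger_force: 59.3
```

>>> {"name": "servo_tool", "arguments": {
  "motion": "0 0 0 0 0 -0.01 1;0 0 0 0 0 -0.03 1;0 0 0 0 0 -0.04 1;0 0 0 0 0 -0.04 1;0 0 0 0 0 -0.02 1;0 0 0 0.007 0.046 0 1;0 0 0 0.007 0.046 0 1;0 0 0 0.007 0.046 0 1;0 0 0 0.007 0.046 0 1;0 0 0 0.007 0.046 0 1;0 0 0 0.006 0.046 0 1;0 0 0 0.006 0.046 0 1"
}}

```text
t: 10.65
ee_pos: [0.5291, -0.0331, 0.2263]
ee_rot: [-0.0, -0.007, 1.0, -0.0]
force: [0.3, -0.2, -1.1]
grip_width: 0.274
finger_force: 59.9
```

>>> {"name": "servo_tool", "arguments": {
  "motion": "0 0 0 0 0.046 0 1;0 0 0 0 0 0 1;0 0 0 0 0 0 1;0 0 0 0 0 0 1"
}}

```text
t: 11.05
ee_pos: [0.5294, 0.01, 0.226]
ee_rot: [-0.0, -0.006, 1.0, -0.0]
force: [-0.7, 0.1, -1.8]
grip_width: 0.271
finger_force: 60.0
```

Run:
```python
from h import *
R,s=yawof();print(R.round(4),s["ee_pos"],s["joints"].round(2),s["force"],s["grip_width"])
c=camera_info("wrist");np.savez("w4.npz",K=c["K"],M=c["world_to_cam"])
cv2.imwrite("pics/w4.png",capture("wrist")[:,:,::-1])
```

```text
[[-9.999e-01 -1.260e-02 -8.000e-04]
 [-1.260e-02  9.999e-01 -7.000e-04]
 [ 8.000e-04 -7.000e-04 -1.000e+00]] [0.52937643 0.01000518 0.22600042] [ 0.55  0.39 -0.77  1.86  0.31  1.02  1.22] [-0.71480901  0.06968482 -1.79938745] 0.2709673639843805
```

View pics/w4.png

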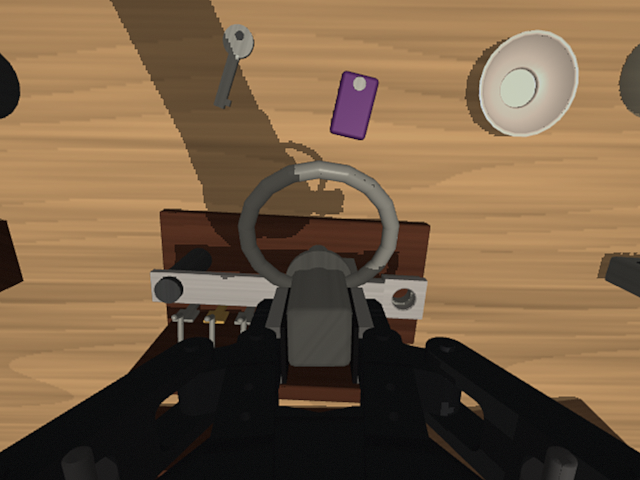

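The eye is at about (403,298), clear of the pin, and the cap at (167,289). The pin is held straight with the ring open. I'll fit the hole and the cap.

Run:
```python
from h import *
im=cv2.imread("pics/w4.png");d=np.load("w4.npz");ci={"K":d["K"],"world_to_cam":d["M"]}
g=im.astype(int).min(2);print(g[290:308:2,398],g[298,385:426:3],g[284,395:415:5])
b=((g>105)).astype(np.uint8)
sub=np.zeros_like(b);sub[279:318,386:421]=1-b[279:318,386:421]
n,l,st,ce=cv2.connectedComponentsWithStats(sub,connectivity=4);print(st[1:].tolist(),ce[1:].round(1).tolist())
k=1+st[1:,4].argmax();cs,_=cv2.findContours((l==k).astype(np.uint8),0,1);h=cv2.convexHull(max(cs,key=len));e=cv2.fitEllipse(h);print(e)
print("eye",plane("wrist",e[0],.09,ci))
cap=(g<60).astype(np.uint8);sub=np.zeros_like(cap);sub[274:306,150:186]=cap[274:306,150:186]
n,l,st,ce=cv2.connectedComponentsWithStats(sub);print(st[1:].tolist(),ce[1:].round(1).tolist())
k=1+st[1:,4].argmax();print("cap",plane("wrist",ce[k],.096,ci))
big=cv2.resize(im[260:340,130:440],None,fx=2.5,fy=2.5,interpolation=2)
cv2.imwrite("pics/c4.png",big)
```

```text
[63 23 29 26 46 49 77 91 57] [153 153 137  46  47  49  49  46  55  62  88 152 150 145] [157 157 157 157]
[[398, 279, 23, 2, 27], [392, 288, 24, 22, 402], [386, 317, 1, 1, 1]] [[410.3, 279.1], [403.8, 298.6], [386.0, 317.0]]
((403.5941467285156, 298.77178955078125), (21.708559036254883, 23.658327102661133), 77.74286651611328)
eye [0.58911174 0.08375706 0.09      ]
[[155, 277, 31, 29, 610]] [[169.1, 290.6]]
cap [ 0.5815043  -0.11466585  0.096     ]
```

Run:
```python
from h import *
im=cv2.imread("pics/w4.png");g=im.astype(int).sum(2)//3;d=np.load("w4.npz");ci={"K":d["K"],"world_to_cam":d["M"]}
print([(r,int(g[r,310:330].mean())) for r in range(240,376,3)])
for r in (320,340,360):print(r,g[r,280:360:2].tolist())
R=np.array([[-.9999,-.0126,-.0008],[-.0126,.9999,-.0007],[.0008,-.0007,-1]]);t=np.array([.52938,.01,.226])
M=ci["world_to_cam"];K=ci["K"]
def pr(p):
    q=K@(M[:3,:3]@(t+R@np.array(p))+M[:3,3]);return (q[:2]/q[2]).round(1)
for nm,z in(("top",-.0308),("flangetop",.022),("flange",.0272),("gripbot",.0132)):
    for x in(-.017,-.012,0,.012,.017):print(nm,x,pr([x,0,z]))
```

```text
[(240, 52), (243, 47), (246, 51), (249, 52), (252, 70), (255, 71), (258, 71), (261, 71), (264, 71), (267, 67), (270, 51), (273, 51), (276, 51), (279, 51), (282, 52), (285, 52), (288, 52), (291, 52), (294, 53), (297, 53), (300, 53), (303, 53), (306, 53), (309, 60), (312, 69), (315, 70), (318, 70), (321, 70), (324, 71), (327, 70), (330, 70), (333, 70), (336, 69), (339, 70), (342, 70), (345, 70), (348, 69), (351, 69), (354, 70), (357, 70), (360, 70), (363, 69), (366, 42), (369, 18), (372, 18), (375, 17)]
320 [60, 4, 8, 13, 66, 65, 67, 70, 70, 70, 70, 72, 71, 72, 71, 72, 71, 71, 72, 71, 71, 70, 69, 69, 71, 71, 74, 71, 69, 70, 72, 71, 70, 69, 65, 66, 10, 6, 3, 59]
340 [12, 17, 14, 4, 59, 66, 69, 71, 71, 71, 71, 72, 70, 69, 70, 70, 71, 71, 72, 71, 69, 69, 71, 70, 70, 70, 70, 70, 71, 71, 71, 71, 70, 68, 63, 57, 0, 15, 15, 14]
360 [12, 19, 15, 7, 48, 65, 65, 68, 70, 71, 71, 71, 68, 70, 71, 70, 70, 69, 71, 70, 71, 70, 72, 71, 71, 69, 67, 67, 68, 69, 70, 71, 70, 67, 66, 41, 10, 17, 15, 12]
top -0.017 [319.  384.3]
top -0.012 [319.  372.9]
top 0 [319.  344.3]
top 0.012 [319.1 314.1]
top 0.017 [319.1 301.1]
flangetop -0.017 [318.9 316.4]
flangetop -0.012 [318.9 307.6]
flangetop 0 [318.9 285.9]
flangetop 0.012 [318.9 263.4]
flangetop 0.017 [319.  253.8]
flange -0.017 [318.9 311.7]
flange -0.012 [318.9 303.1]
flange 0 [318.9 282. ]
flange 0.012 [318.9 260. ]
flange 0.017 [318.9 250.6]
gripbot -0.017 [318.9 325. ]
gripbot -0.012 [318.9 315.8]
gripbot 0 [318.9 293.2]
gripbot 0.012 [319.  269.7]
gripbot 0.017 [319.  259.7]
```

Run:
```python
import cv2
im=cv2.imread("pics/w4.png")[235:385,250:390];cv2.imwrite("pics/c5.png",cv2.resize(cv2.convertScaleAbs(im,alpha=1.8),None,fx=4,fy=4,interpolation=2))
```

```text
(no output)
```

View pics/c5.png

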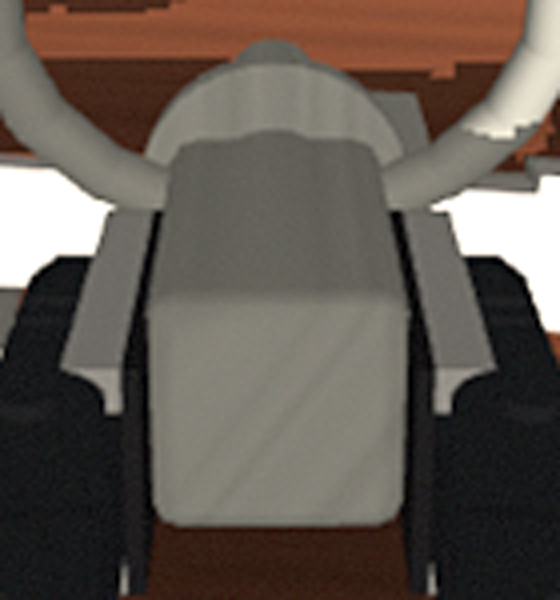

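The pin sits about 1–2 mm toward tool +x from the TCP, nearly upright (top face at rows 310–366 of the full image). I'll rotate it into line with the bar.

>>> {"name": "servo_tool", "arguments": {
  "motion": "0 0 8.5 0 0 0 1;0 0 8.5 0 0 0 1;0 0 8.5 0 0 0 1;0 0 8.5 0 0 0 1;0 0 8.5 0 0 0 1;0 0 8.5 0 0 0 1;0 0 8.5 0 0 0 1;0 0 8.5 0 0 0 1;0 0 8.5 0 0 0 1;0 0 8.5 0 0 0 1;0 0 8.2 0 0 0 1"
}}

```text
t: 12.2
ee_pos: [0.5295, 0.0095, 0.226]
ee_rot: [-0.0, 0.725, 0.689, -0.0]
force: [-0.4, 0.0, -2.2]
grip_width: 0.269
finger_force: 60.1
```

>>> {"name": "servo_tool", "arguments": {
  "motion": "0 0 0 0.025 0.019 0 1;0 0 0 0.025 0.019 0 1;0 0 0 0.025 0.018 0 1;0 0 0 0 0 0 1;0 0 0 0 0 0 1;0 0 0 0 0 0 1"
}}

```text
t: 12.8
ee_pos: [0.5882, 0.0817, 0.2257]
ee_rot: [-0.0, 0.723, 0.691, -0.001]
force: [-0.3, 0.2, -2.2]
grip_width: 0.268
finger_force: 60.1
```

```bash
cat > d.py <<'E'
from h import *
import sys
R,s=yawof();print(R.round(4).tolist(),s["ee_pos"].round(4),s["force"].round(1),"yaw",np.degrees(np.arctan2(R[1,0],R[0,0])))
print("tool delta",(R.T@(np.array(eval(sys.argv[1]))-s["ee_pos"])).round(4))
E
python3 d.py "[.5889,.0826,.1172]"
```

```text
[[0.0445, 0.999, -0.0014], [0.999, -0.0445, -0.0011], [-0.0012, -0.0013, -1.0]] [0.5882 0.0817 0.2257] [-0.3  0.2 -2.2] yaw 87.45013706413098
tool delta [0.0011 0.0008 0.1085]
```

>>> {"name": "servo_tool", "arguments": {
  "motion": "0 0 0 0.0011 0.0008 0 1;0 0 0 0 0 0.025 1;0 0 0 0 0 0.025 1;0 0 0 0 0 0.008 1;0 0 0 0 0 0.008 1;0 0 0 0 0 0.008 1;0 0 0 0 0 0 1"
}}

```text
t: 13.5
ee_pos: [0.5893, 0.0846, 0.1518]
ee_rot: [-0.0, 0.722, 0.692, -0.0]
force: [-0.4, -0.3, -2.5]
grip_width: 0.27
finger_force: 60.0
```

```bash
python3 d.py "[.5889,.0826,.1172]"
```

```text
[[0.0423, 0.9991, -0.0008], [0.9991, -0.0423, -0.0002], [-0.0002, -0.0008, -1.0]] [0.5893 0.0846 0.1518] [-0.4 -0.3 -2.5] yaw 87.57312191290403
tool delta [-0.002  -0.0003  0.0346]
```

>>> {"name": "servo_tool", "arguments": {
  "motion": "0 0 0 -0.002 0 0 1;0 0 0 0 0 0.006 1;0 0 0 0 0 0.006 1;0 0 0 0 0 0.006 1;0 0 0 0 0 0.006 1;0 0 0 0 0 0 1"
}}

```text
t: 14.1
ee_pos: [0.5886, 0.0826, 0.127]
ee_rot: [-0.001, 0.722, 0.692, -0.001]
force: [-0.5, -0.7, -2.2]
grip_width: 0.268
finger_force: 60.0
```

```bash
python3 d.py "[.5889,.0826,.1172]"
```

```text
[[0.042, 0.9991, -0.0022], [0.9991, -0.042, -0.0003], [-0.0004, -0.0021, -1.0]] [0.5886 0.0826 0.127 ] [-0.5 -0.7 -2.2] yaw 87.59438133887338
tool delta [-0.      0.0003  0.0098]
```

No contact force so far. Continuing gently to the seat.

>>> {"name": "servo_tool", "arguments": {
  "motion": "0 0 0 0 0 0.004 1;0 0 0 0 0 0.003 1;0 0 0 0 0 0.002 1;0 0 0 0 0 0 1;0 0 0 0 0 0 1"
}}

```text
t: 14.6
ee_pos: [0.5895, 0.0828, 0.1193]
ee_rot: [0.0, 0.722, 0.692, 0.0]
force: [0.2, -0.4, -1.4]
grip_width: 0.272
finger_force: 60.0
```

>>> {"name": "servo_tool", "arguments": {
  "motion": "0 0 0 0 0 0.0015 1;0 0 0 0 0 0.0015 1;0 0 0 0 0 0 1;0 0 0 0 0 0 1"
}}

```text
t: 15.0
ee_pos: [0.5897, 0.0828, 0.1171]
ee_rot: [0.0, 0.722, 0.692, 0.0]
force: [-2.2, -0.5, 5.4]
grip_width: 0.269
finger_force: 60.9
```

>>> {"name": "servo_tool", "arguments": {
  "motion": "0 0 0 0 0 0 1;0 0 0 0 0 -0.0007 0.3;0 0 0 0 0 0 0;0 0 0 0 0 0 -0.6;0 0 0 0 0 0 -1;0 0 0 0 0 0 -1;0 0 0 0 0 0 -1;0 0 0 0 0 -0.02 -1;0 0 0 0 0 -0.03 -1;0 0 0 0 0 -0.03 -1;0 0 0 0 0 0 -1;0 0 0 0 0 0 -1"
}}

```text
t: 16.2
ee_pos: [0.5897, 0.0827, 0.1976]
ee_rot: [0.001, 0.722, 0.692, 0.0]
force: [-0.5, 0.7, -0.1]
grip_width: 1.001
finger_force: 0.0
```

Run:
```python
from h import *
R,s=yawof();print(s["ee_pos"],s["joints"].round(2))
a=capture("wrist")[:,:,::-1][60:460,120:520];b=capture("side")[:,:,::-1][190:290,210:300]
cv2.imwrite("pics/m5.png",np.hstack([a,cv2.resize(b,(360,400),interpolation=2)]))
```

```text
[0.58969931 0.08274245 0.19757891] [ 0.15  0.46 -0.45  1.75  0.23  0.98 -0.43]
```

View pics/m5.png

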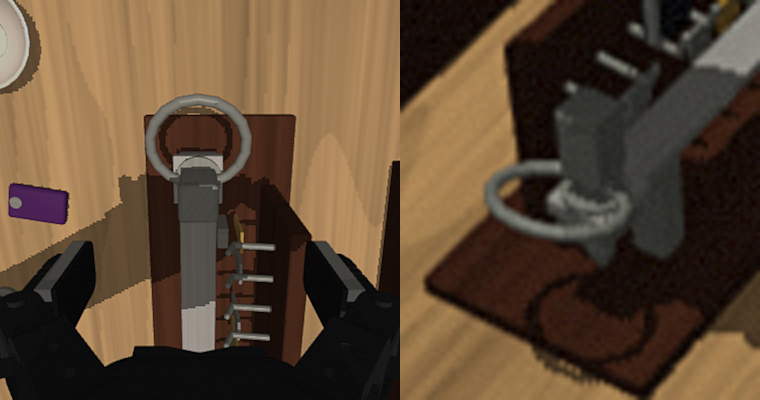

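The pin is seated upright. The ring is open over the bar's free end, centred at (198,140) in the crop. Next I move outward with the gripper shut and lean the tool so its body clears the pin, then swing the ring down along its arc.

>>> {"name": "servo_tool", "arguments": {
  "motion": "0 0 0 0.033 0 0 1;0 0 0 0.033 0 0 1;0 -7 0 0 0 0 1;0 -7 0 0 0 0 1;0 -7 0 0 0 0 1;0 -7 0 0 0 0 1;0 0 0 0 0 0 1;0 0 0 0 0 0 1;0 0 0 0 0 0 1"
}}

```text
t: 17.2
ee_pos: [0.5925, 0.1468, 0.1969]
ee_rot: [0.167, 0.701, 0.671, -0.175]
force: [0.6, -1.2, -0.4]
grip_width: -0.0
finger_force: 0.0
```

```bash
cat > e.py <<'E'
from h import *
import sys
R,s=yawof();S=np.array([.5897,.0837,0]);u=np.array([.042,.999,0]);x=np.array([.999,-.042,0])
p=s["ee_pos"]-S;print("u,x,z mm",(1e3*np.array([p@u,p@x,p[2]])).round(1),s["force"].round(1),"axis",R[:,2].round(3),s["joints"].round(2))
a=eval(sys.argv[1]);T=S+a[0]/1e3*u+np.array([0,0,a[1]/1e3]);print("tool delta mm",(1e3*R.T@(T-s["ee_pos"])).round(1))
E
python3 e.py 60,128
```

```text
u,x,z mm [6.320e+01 1.000e-01 1.969e+02] [ 0.6 -1.2 -0.4] axis [-0.021 -0.468 -0.883] [-0.29  0.59 -0.3   1.6   0.58  1.33 -0.86]
tool delta mm [29.5 -0.1 62.3]
```

>>> {"name": "servo_tool", "arguments": {
  "motion": "0 0 0 0.015 0 0.031 1;0 0 0 0.0145 0 0.031 1;0 0 0 0.004 0 0.0055 1;0 0 0 0.004 0 0.0055 1;0 0 0 0.004 0 0.0055 1;0 0 0 0.004 0 0.0056 1;0 0 0 0 0 0 1"
}}

```text
t: 17.9
ee_pos: [0.5924, 0.1496, 0.1013]
ee_rot: [0.167, 0.7, 0.672, -0.174]
force: [0.3, -0.3, 2.0]
grip_width: 0.001
finger_force: 0.9
```

```bash
python3 e.py 58.7,77
```

```text
u,x,z mm [ 6.590e+01 -1.000e-01  1.013e+02] [ 0.3 -0.3  2. ] axis [-0.019 -0.469 -0.883] [-0.32  0.71 -0.28  1.65  0.63  1.19 -0.95]
tool delta mm [ 5.   0.  24.9]
```

>>> {"name": "servo_tool", "arguments": {
  "motion": "0 0 0 0.002 0 0.008 1;0 0 0 0.002 0 0.008 1;0 0 0 0.001 0 0.009 1;0 0 0 0 0 0 1"
}}

```text
t: 18.3
ee_pos: [0.591, 0.1407, 0.0752]
ee_rot: [0.167, 0.7, 0.671, -0.176]
force: [0.3, 2.0, 0.3]
grip_width: 0.001
finger_force: 0.6
```

```bash
python3 e.py 49,61
```

```text
u,x,z mm [57.  -1.1 75.2] [0.3 2.  0.3] axis [-0.022 -0.471 -0.882] [-0.31  0.74 -0.27  1.66  0.65  1.15 -0.97]
tool delta mm [-0.4  1.2 16.3]
```

>>> {"name": "servo_tool", "arguments": {
  "motion": "0 0 0 0 0.001 0.008 1;0 0 0 -0.0005 0 0.008 1;0 0 0 0 0 0 1"
}}

```text
t: 18.6
ee_pos: [0.5919, 0.1321, 0.0618]
ee_rot: [0.167, 0.701, 0.671, -0.176]
force: [-0.0, -0.0, 1.2]
grip_width: 0.001
finger_force: 0.2
```

```bash
python3 e.py 40,52.5
python3 - <<'E'
from h import *
cv2.imwrite("pics/s6.png",capture("side")[:,:,::-1]);cv2.imwrite("pics/sc6.png",capture("scene")[:,:,::-1])
E
```

```text
u,x,z mm [48.5  0.2 61.8] [-0.  -0.   1.2] axis [-0.022 -0.471 -0.882] [-0.3   0.75 -0.26  1.67  0.66  1.12 -0.97]
tool delta mm [-3.1 -0.1 12.2]
```

>>> {"name": "servo_tool", "arguments": {
  "motion": "0 0 0 -0.0015 0 0.006 1;0 0 0 -0.0018 0 0.006 1;0 0 0 -0.003 0 0.0055 1;0 0 0 -0.003 0 0.005 1;0 0 0 0 0 0 1;0 0 0 0 0 0 1"
}}

```text
t: 19.3
ee_pos: [0.5918, 0.1152, 0.0475]
ee_rot: [0.167, 0.7, 0.671, -0.175]
force: [-0.6, 0.3, 1.3]
grip_width: 0.001
finger_force: 0.0
```

```bash
python3 e.py 29,46
python3 - <<'E'
from h import *
a=cv2.imread("pics/s6.png")[180:300,200:320]
b=capture("side")[:,:,::-1][180:300,200:320];c=capture("scene")[:,:,::-1][240:340,270:370]
f=lambda i:cv2.resize(i,(395,395),interpolation=2)
cv2.imwrite("pics/m7.png",np.hstack([f(b),f(c)]))
E
```

```text
u,x,z mm [31.5  0.8 47.5] [-0.6  0.3  1.3] axis [-0.02  -0.469 -0.883] [-0.29  0.76 -0.25  1.7   0.68  1.08 -0.98]
tool delta mm [-1.5 -0.8  2.5]
```

>>> {"name": "servo_tool", "arguments": {
  "motion": "0 0 0 0 0 -0.01 1;0 0 0 0 0 -0.03 1;0 0 0 0 0 -0.045 1;0 0 0 0 0 -0.045 1;0 0 0 0 0 -0.03 1;0 0 0 0 0 0 1;0 0 0 0 0 0 1;0 0 0 0 0 0 1"
}}

```text
t: 20.2
ee_pos: [0.5944, 0.1895, 0.188]
ee_rot: [0.167, 0.7, 0.671, -0.176]
force: [-0.7, 0.5, -0.0]
grip_width: -0.002
finger_force: 0.0
```

Run:
```python
from h import *
b=capture("side")[:,:,::-1][180:290,210:320];c=capture("scene")[:,:,::-1][240:340,270:370]
f=lambda i:cv2.resize(i,(395,395),interpolation=2)
cv2.imwrite("pics/m8.png",np.hstack([f(b),f(c)]));s=read_state();print(s["force"],s["ee_pos"])
```

```text
[-0.54165843 -0.58805019 -0.54216734] [0.59442977 0.18923466 0.18759275]
```

View pics/m8.png

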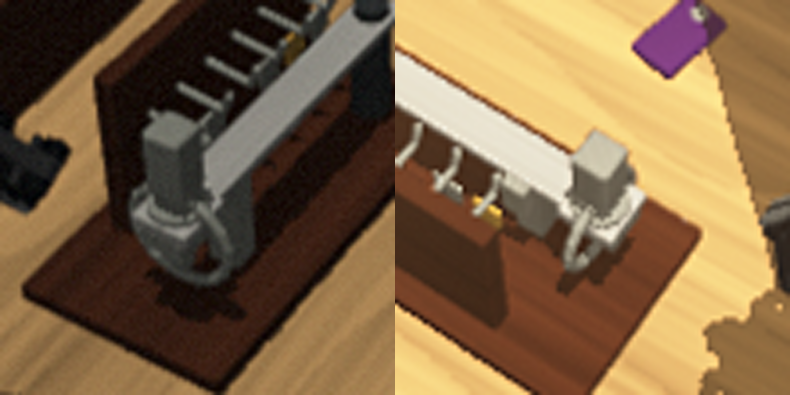

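Both views show the ring hanging under the pin, which is upright, and the gripper clear. A quick projection check of the shut angle and tilt:

Run:
```python
from h import *
c=camera_info("side");K=c["K"];M=c["world_to_cam"];u=np.array([.042,.999,0])
def pr(p):
    q=K@(M[:3,:3]@p+M[:3,3]);return ((q[:2]/q[2]-[210,180])*3.59).round(0)
S=np.array([.5897,.0837,.09])
print("top",pr(S+[0,0,.058]))
for r in(1.92,1.8,1.6,1.3):
    t=.35-r;print(r,pr(S+[0,0,.008]+.062*(np.cos(t)*u+[0,0,np.sin(t)])))
```

```text
top [167. 132.]
1.92 [181. 278.]
1.8 [173. 286.]
1.6 [160. 296.]
1.3 [141. 304.]
```

```bash
python3 -c "
from workcell import *
print(finish_job())"
```

```text
the job is handed in; nothing more can be done
None
```

I handed the job in at about 20 s: the bar is home, the linchpin is seated upright through the bar and keeper, and the ring is snapped shut. The gripper is clear and I saw no sign that anything else was disturbed; the interface returned no verdict.

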